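# Tip the filter plate out of its draining tray

## Task

The coffee pot's flat round filter plate lies in the shallow dark wooden tray, too close between its walls to get hold of. Lift the tray's wire-handle end so that the plate slides down into the V-shaped corner at the other end, set the tray down flat again, then pick the plate up through the finger gaps beside that corner and lay it flat in the middle of the white saucer (not in the bowl).

Things in the scene. Friction and masses are not known exactly. Their poses are not given: they have to be found in the camera images.
- tray_handle (a point): Middle of the wire handle of the loose dark wooden tray (200 x 64 mm, 0.45 kg): a round bar 9 mm thick, 56 mm long along y, 42 mm above the worktop, 30 mm outside the tray's end, free below. x points along the tray to the corner end. Pinched across (fingers closing along x) the bar turns between the fingers, so the tray tips about the lower edge of its far end, 230 mm away in x.
- tray_corner (a point): Where the plate's centre lies when seated in the tray's V corner, 196 mm from the handle along x; same axes. Floor 4 mm thick, rim 17 mm, channel 52 mm wide. Beside the corner both sides are open down to the floor (finger gaps, from 20 mm behind to 14 mm ahead of this point), so the plate is pinched along y. The plate slides by itself at a slope of 15 to 20 degrees; 27 is ample.
- filter_centre (a point): Centre (half-way up) of the flat round aluminium filter plate, 44 mm in diameter, 8 mm thick, small dark holes on top, 0.05 kg; z is its axis. It starts flat on the tray's floor, in the handle half. (The tea light nearby, 38 mm wide and 15 mm high, is not it.)
- saucer: Flat round white saucer, 140 mm across, rim 16 mm high, loose, 0.3 kg. Origin: centre of its underside, z up; its level inner floor is 5 mm above that and 86 mm across. It may stand left or right of the tray. (The deeper white bowl, 110 mm across and 50 mm high, is not it.)
Not all that is in view belongs to the job. What is meant by the part that bears filter_centre is not blue, and is the smaller of those in its own colour.

How it is judged:
On the way, in this order (a step that is already met when the one before it is completed fails the run):
1. the tray is tipped and the plate has slid into its corner (angle between tray_corner's own z axis and vertical above 0.15 rad and x of filter_centre in the frame of tray_corner above -0.015 m and z of filter_centre in the frame of tray_corner below 0.012 m and distance between filter_centre and tray_corner below 0.02 m), for 0.2 s.
2. the tray is flat on the worktop again with the plate still in the corner (angle between tray_corner's own z axis and vertical below 0.05 rad and z of filter_centre in the frame of tray_corner below 0.012 m and horizontal distance between filter_centre and tray_corner below 0.02 m), for 0.1 s.
At the end, for the whole second after the job is handed in: The plate lies flat (within 10 degrees) in the saucer, its centre within 25 mm of the saucer's centre, released; the saucer and the tray both stand flat on the worktop (horizontal distance between filter_centre and saucer below 0.025 m and z of filter_centre in the frame of saucer below 0.022 m and angle between filter_centre's own z axis and vertical below 0.17 rad and angle between saucer's own z axis and vertical below 0.1 rad and height (world z) of saucer below 0.01 m and angle between tray_corner's own z axis and vertical below 0.05 rad and height (world z) of tray_corner below 0.014 m); the robot touches nothing.
It also fails if it takes over 59 s, if anything falls off the work surface, if the arm or the gripper's body presses on something with over 40 N, if the wrist force passes 120 N, or if a joint passes its speed limit or range.

## Robot

A 6-joint arm with a two-finger parallel gripper is mounted at the origin on a cart in front of the work surface, level with it; the furniture and walls round the work are solid. World frame = base frame: x ahead of the robot, y to its left, z up, the work surface at z = 0. Lengths are in m, angles in rad, forces in N, time in s.
With the tool pointing down it reaches from about 0.325 to 0.75 m from the base axis. Payload 7.6 kg.
Tool frame: the origin (TCP) lies at the very end of the fingers, on their centre line; the grasp point (between the pads) lies 19 mm behind it; z points along the fingers, y is the line along which they close (so a half turn about z gives the same grasp; the last joint's range is limited). The gripper opens to 85 mm and grips with 20 to 120 N. Pads are 22 mm wide; open, the fingers measure 114 mm over their backs; the gripper's body (76 mm by 85 mm) begins 54 mm behind the grasp point. The pads swing forward as they close: fully open they stand 13 mm farther back than shut.
Start: joints at [1.093, 0.052, 1.401, -0, 1.689, -0.07], TCP at [0.208, 0.482, 0.231] pointing down, gripper open.
Joint ranges: [-2.9, 2.9], [-0.91, 2.17], [0.12, 2.37], [-1.06, 4.2], [0.26, 2.73], [-2.93, 2.93]. Speed limits (rad/s): [2.57, 2.57, 3.01, 3.14, 3.14, 3.14].

## Interface

Orientations are given as a rotation vector (axis times angle).
In Python, from plant import * gives the robot as it stands. Calls block until the motion is done:
- move_ptp(position, orientation): joint-space move of the TCP to a pose.
- movel(position, max_speed=0.15, rot=None, guard=None): straight line of the TCP; rot=None keeps the orientation; max_speed is the mean speed in m/s. With guard (N) it stops when the force on the tool has changed by that much, and returns True; else False.
- set_joints(angles): joint-space move.
- ungrasp() and clamp(grip_force=None): open the fingers fully, or close them until they stop; grip_force is the grip in N (None keeps the last).
- hold(seconds).
- solve_ik(position, orientation): joint angles nearest the present ones, or None.
- read_state(): the state.
- camera(name): name is "scene" or "side" or "wrist"; returns a dict with "color" (480x640x3 uint8, blue, green, red), "fx", "fy", "cx", "cy" (pixels), "R" (3x3) and "t" (3): a world point X has camera coordinates R X + t; the wrist camera has in their place "hand_eye" (4x4, takes a point from camera to tool coordinates, whose origin is the TCP and whose axes are the flange's). Camera axes: x right, y down, z forward; pixel columns grow to the right and rows downward; lengths in m; the calibration is good to about 2 mm. A picture is of the moment at which its call begins: read the wrist's pose just before it. There is no depth.
A pose or a line that the arm cannot do raises PlanningError and nothing moves.
- sign_off(): hands the job in; it is judged then, once.
The state is a dict: "t": time; "joints": joint angles; "qvel": joint speeds; "joint_torque": joint torques, N m; "tool_pos": TCP position; "eef_rot": TCP orientation; "wrist_force": force on the tool from outside, world axes, zero at the start; "torque": the same for the moment, N m; "gripper_width": finger opening in m; "grip_force": force on a finger pad.
Only numpy, scipy, OpenCV 4.12 (cv2) and the standard library are available. Lean on these libraries where they do the work, as an engineer would, in place of code of your own. Each camera call takes 0.05 s, during which the arm holds its last target. There are 200 camera calls.

## Working session

There is one attempt and no reset: what is moved stays moved. The work goes in short steps, each a Python script; the robot and the scene stay as the last script left them, time stands still between calls to the robot, and variables do not carry over. Pictures are saved under pics/ and viewed, at most 10 in all, crops included, and the job is handed in when it is done.

```bash
mkdir -p pics; ls
python3 - <<'E'
from plant import *
import cv2,pickle
s=read_state();print(s)
d={}
for n in("scene","side","wrist"):
    c=camera(n);d[n]=c;cv2.imwrite(f"pics/{n}0.png",c["color"])
    print(n,{k:v for k,v in c.items() if k!="color"})
pickle.dump((s,d),open("d0.pkl","wb"))
E
```

```text
pics
{'t': 0.0, 'joints': array([ 1.09267302e+00,  5.28252327e-02,  1.40173177e+00, -6.46386374e-06,
        1.68856322e+00, -7.02903278e-02]), 'qvel': array([-0.00110801, -0.00139779,  0.0013395 ,  0.0018613 ,  0.0013937 ,
       -0.00112706]), 'joint_torque': array([-5.45371749e-04, -3.81675696e+01, -3.60188091e+01, -1.19737424e-04,
        6.28598034e-03, -5.73236775e-06]), 'tool_pos': array([0.20806694, 0.4816907 , 0.23047489]), 'eef_rot': array([-6.36110516e-01, -3.07610183e+00,  2.31227567e-03]), 'wrist_force': array([0.23945937, 0.38905905, 0.35189715]), 'torque': array([-0.03027367,  0.02651243, -0.02948153]), 'grip_force': 0.0, 'gripper_width': 0.08523149307959645}
scene {'fx': 587.9980007938234, 'fy': 587.9980007938234, 'cx': 317.4502947275982, 'cy': 238.0861939154327, 'R': array([[ 0.89877777, -0.43835703,  0.00645219],
       [-0.22809092, -0.48012966, -0.84702423],
       [ 0.37439691,  0.75981486, -0.53151512]]), 't': array([-0.48488393,  0.18099365,  0.82092265])}
side {'fx': 474.1677723849062, 'fy': 474.1677723849062, 'cx': 322.34159701174787, 'cy': 240.34898550590563, 'R': array([[ 0.87427322, -0.48498786, -0.02081147],
       [-0.19584392, -0.31316512, -0.92928616],
       [ 0.44417508,  0.8165258 , -0.3687738 ]]), 't': array([-0.48006522,  0.1585    ,  0.76901076])}
wrist {'fx': 423.3980353751858, 'fy': 423.3980353751858, 'cx': 309.31339371138733, 'cy': 236.14268535855174, 'hand_eye': array([[ 1.26223514e-05, -9.56586608e-01, -2.91448212e-01,
         7.46648361e-02],
       [ 9.99999975e-01,  7.71716055e-05, -2.09982325e-04,
         2.57481993e-04],
       [ 2.23357807e-04, -2.91448202e-01,  9.56586586e-01,
        -1.42366007e-01],
       [ 0.00000000e+00,  0.00000000e+00,  0.00000000e+00,
         1.00000000e+00]])}
```

View pics/scene0.png

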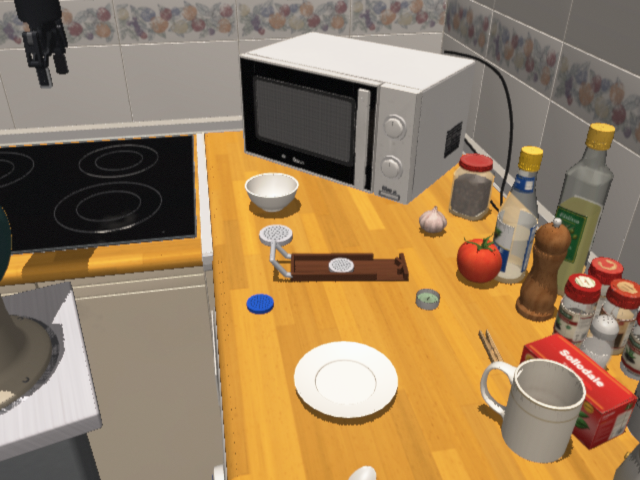

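View pics/side0.png

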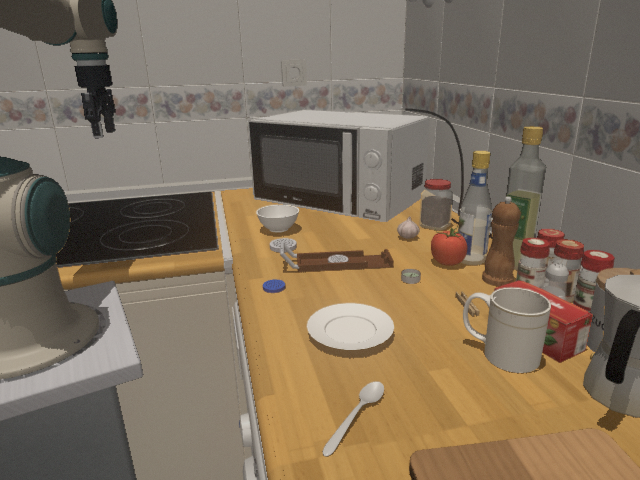

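The scene view shows the plate in the tray at (341,265), with the handle left at about (272,262) and the V end right at about (405,268). The saucer is at (346,380), the bowl at (272,190). The larger grey disc at (276,234) and the blue disc at (260,303) are distractors.

```bash
cat > h.py <<'E'
from plant import *
import cv2,pickle,numpy as np
from scipy.spatial.transform import Rotation as Ro
def pose(c,s=None):
    if "R" in c:
        R=np.array(c["R"]).T; return R,-R@np.array(c["t"])
    T=np.array(c["hand_eye"]);A=Ro.from_rotvec(s["eef_rot"]).as_matrix()
    return A@T[:3,:3],A@T[:3,3]+s["tool_pos"]
def ray(c,uv,z,s=None):
    R,o=pose(c,s);uv=np.atleast_2d(np.float64(uv))
    d=np.c_[(uv[:,0]-c["cx"])/c["fx"],(uv[:,1]-c["cy"])/c["fy"],np.ones(len(uv))]@R.T
    return (o+d*((z-o[2])/d[:,2:]))[:,:2]
def snap(n,name):
    s=read_state();c=camera(n);cv2.imwrite(f"pics/{name}.png",c["color"]);pickle.dump((s,c),open(name+".pkl","wb"));return s,c
def down(yaw): # tool z down, tool y (closing line) at angle yaw+90deg; tool x at yaw
    x=np.array([np.cos(yaw),np.sin(yaw),0]);z=np.array([0,0,-1.]);return Ro.from_matrix(np.c_[x,np.cross(z,x),z]).as_rotvec()
E
python3 - <<'E'
from h import *
s,d=pickle.load(open("d0.pkl","rb"));np.set_printoptions(precision=3,suppress=True)
for n,p in(("scene",dict(handle=(274,262,.042),filt=(341,265,.012),vend=(408,268,.017),sauc=(346,378,.012),bowl=(272,188,.05),tea=(428,298,.015),big=(276,234,.02),blue=(260,303,.01))),("side",dict(filt=(338,259,.012),handle=(288,258,.042),vend=(393,260,.017),sauc=(350,326,.014)))):
    for k,v in p.items(): print(n,k,ray(d[n],v[:2],v[2])[0])
A=Ro.from_rotvec(s["eef_rot"]).as_matrix();print(A)
for p in ([.45,.1,.40],[.45,.0,.4]):
  for y in (0,.5,-.5,np.pi/2,-np.pi/2,np.pi): print(p,y,solve_ik(p,down(y)))
E
```

```text
scene handle [0.46  0.002]
scene filt [ 0.577 -0.016]
scene vend [ 0.673 -0.079]
scene sauc [ 0.458 -0.255]
scene bowl [0.553 0.236]
scene tea [ 0.657 -0.161]
scene big [0.51  0.115]
scene blue [ 0.413 -0.051]
side filt [ 0.578 -0.017]
side handle [ 0.461 -0.019]
side vend [ 0.667 -0.091]
side sauc [ 0.457 -0.258]
[[-0.918  0.397 -0.001]
 [ 0.397  0.918 -0.001]
 [ 0.    -0.002 -1.   ]]
[0.45, 0.1, 0.4] 0 [ 0.139 -0.094  1.21  -0.     2.026  1.709]
[0.45, 0.1, 0.4] 0.5 [ 0.139 -0.094  1.21  -0.     2.026  1.209]
[0.45, 0.1, 0.4] -0.5 [ 0.139 -0.094  1.21  -0.     2.026  2.209]
[0.45, 0.1, 0.4] 1.5707963267948966 [ 0.139 -0.094  1.21  -0.     2.026  0.139]
[0.45, 0.1, 0.4] -1.5707963267948966 None
[0.45, 0.1, 0.4] 3.141592653589793 [ 0.139 -0.094  1.21  -0.     2.026 -1.432]
[0.45, 0.0, 0.4] 0 [-0.082 -0.124  1.238 -0.     2.028  1.489]
[0.45, 0.0, 0.4] 0.5 [-0.082 -0.124  1.238 -0.     2.028  0.989]
[0.45, 0.0, 0.4] -0.5 [-0.082 -0.124  1.238 -0.     2.028  1.989]
[0.45, 0.0, 0.4] 1.5707963267948966 [-0.082 -0.124  1.238 -0.     2.028 -0.082]
[0.45, 0.0, 0.4] -1.5707963267948966 None
[0.45, 0.0, 0.4] 3.141592653589793 [-0.082 -0.124  1.238 -0.     2.028 -1.653]
```

Run:
```python
from h import *
move_ptp([.55,-.03,.25],down(1.19))
s,c=snap("wrist","w1");print(s["t"],s["tool_pos"])
```

```text
2.35 [ 0.54999865 -0.02913197  0.25000376]
```

View pics/w1.png

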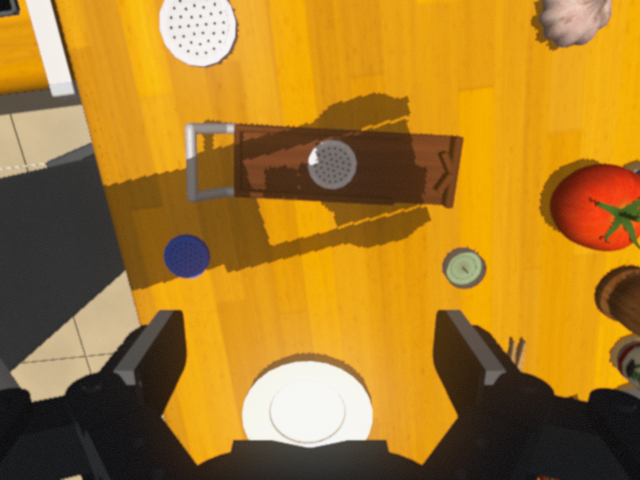

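The wrist view shows the handle bar from (189,124) to (193,199). The tray's far corners are at about (461,137) and (455,207), with the plate at (332,164). The saucer floor's centre is at about (307,411). Next I convert these and check them against the known lengths.

Run:
```python
from h import *
np.set_printoptions(precision=4,suppress=True)
s,c=pickle.load(open("w1.pkl","rb"))
h=ray(c,[(189,124),(193,199)],.042,s);hm=h.mean(0)
L=ray(c,[(235.5,126),(235,196)],.017,s);Rr=ray(c,[(461.5,136.5),(455,207)],.017,s)
f=ray(c,(332,164),.012,s)[0];sa=ray(c,(307,411),.005,s)[0]
print("bar",h,hm,np.linalg.norm(h[1]-h[0]));print("L",L,L.mean(0),"R",Rr,Rr.mean(0))
for a,b in((hm,Rr.mean(0)),(L.mean(0),Rr.mean(0)),(hm,f),(L[0],Rr[0]),(L[1],Rr[1])):
    d=b-a;print(np.linalg.norm(d),np.arctan2(d[1],d[0]))
print("f",f,"sauc",sa, "rimc",ray(c,[(243,411),(372,411)],.016,s).mean(0))
# white masks
b=c["color"].astype(int);m=((b.min(2)>150)).astype(np.uint8)
for n,st in(("scene",0),("side",0)):
    cc=pickle.load(open("d0.pkl","rb"))[1][n];g=cc["color"]
    hsv=cv2.cvtColor(g,cv2.COLOR_BGR2HSV);mm=((hsv[...,1]<60)&(hsv[...,2]>150)).astype(np.uint8)
    cs,_=cv2.findContours(mm,cv2.RETR_EXTERNAL,cv2.CHAIN_APPROX_NONE)
    for k in cs:
        if cv2.pointPolygonTest(k,(346.,375.) if n=="scene" else (350.,330.),False)>=0:
            print(n,cv2.boundingRect(k),(lambda w:(w.min(0)+w.max(0))/2)(ray(cc,k[:,0],.016)),(lambda w:np.ptp(w,0))(ray(cc,k[:,0],.016)))
```

```text
bar [[0.483  0.0639]
 [0.4589 0.0078]] [0.471  0.0359] 0.061143737972644045
L [[ 0.5127  0.0493]
 [ 0.4868 -0.0061]] [0.4997 0.0216] R [[ 0.6906 -0.031 ]
 [ 0.6681 -0.0892]] [ 0.6793 -0.0601]
0.22940961700613063 -0.43167489545905835
0.1973281302811736 -0.4272705555679487
0.1175201966760817 -0.42248062802347447
0.19520759709601168 -0.42431282188591557
0.19945035301444997 -0.43016537144949063
f [ 0.5781 -0.0123] sauc [ 0.4572 -0.2541] rimc [ 0.4611 -0.246 ]
scene (294, 341, 104, 77) [ 0.4566 -0.2547] [0.139  0.1391]
side (307, 303, 87, 47) [ 0.4579 -0.2551] [0.1382 0.1384]
```

```bash
cat >> h.py <<'E'
H=np.array([.471,.036]);YAW=-.428;S=np.array([.4573,-.2546])
tx=np.array([np.cos(YAW),np.sin(YAW)]);TZ=.023
def arc(a):
    r=np.hypot(.23,.042);t=np.arctan2(.042,.23)+a
    return [*(H+tx*(.23-r*np.cos(t))),r*np.sin(t)-.042+TZ]
E
python3 - <<'E'
from h import *
o=down(YAW+np.pi/2)
move_ptp([*H,.11],o)
movel([*H,TZ],.1,guard=15)
print(read_state()["tool_pos"]);clamp(40)
s=read_state();print(s["t"],s["gripper_width"],s["grip_force"],s["tool_pos"])
for a in np.radians([3,7,11,15,19,23,27]): movel(arc(a),.07)
hold(.6)
s,c=snap("side","s2");snap("scene","sc2");print(s["t"],s["wrist_force"],s["tool_pos"],s["gripper_width"])
a=pickle.load(open("sc2.pkl","rb"))[1]["color"][150:350,220:480];b=c["color"][170:330,220:460]
cv2.imwrite("pics/tip.png",np.vstack([cv2.resize(a,(520,300)),cv2.resize(b,(520,300))]))
E
```

```text
[0.47156277 0.03597477 0.02372037]
4.8417 0.007695644999544595 38.96354913711548 [0.47108357 0.03600096 0.02316301]
8.0667 [-0.54658043  0.38888115 -2.2053164 ] [0.5110974  0.01768606 0.12279007] 0.0075063745094869905
```

View pics/tip.png

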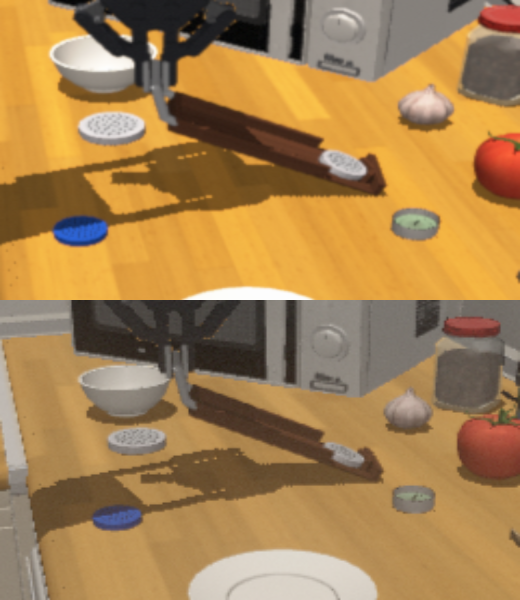

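The plate has slid into the V corner in both views: (345,163) in the upper crop and (343,455) in the lower. Now I set the tray down.

Run:
```python
from h import *
for a in np.radians([23,19,15,11,7,4,1.5,0]): movel(arc(a),.06)
hold(.2);s=read_state();print(s["wrist_force"],s["tool_pos"])
ungrasp();p=s["tool_pos"]
movel([p[0],p[1],.12],.15)
C=H+tx*.196
# yaw for pinch along tray y: tool x along +-tray x
j=[(y,solve_ik([*C,.2],down(y))) for y in (YAW,YAW+np.pi)];print(j)
cand=H+tx*.15
move_ptp([*cand,.16],down(YAW+np.pi/2))
s,c=snap("wrist","w3");print(s["t"])
```

```text
[-1.95759502 -0.92856437 11.37864921] [0.47260043 0.03597383 0.02521977]
[(-0.428, array([-1.26450297e-01,  4.22327727e-01,  1.03215028e+00, -8.88178420e-16,
        1.68711464e+00,  1.87234603e+00])), (2.713592653589793, array([-1.26450297e-01,  4.22327727e-01,  1.03215028e+00, -4.44089210e-16,
        1.68711464e+00, -1.26924662e+00]))]
13.6083
```

View pics/w3.png

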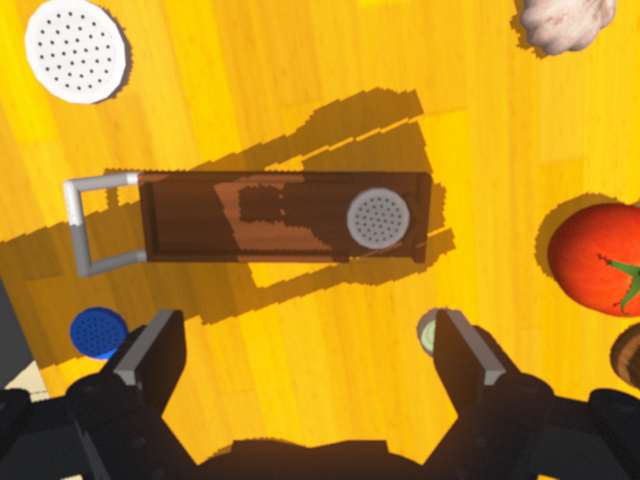

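The plate is seated at the corner around (378,217), with the handle bar from (72,184) to (84,270).

Run:
```python
from h import *
s,c=pickle.load(open("w3.pkl","rb"))
f=ray(c,(378,217),.012,s)[0];h=ray(c,[(72,184),(84,270)],.042,s)
R=ray(c,[(431,173),(426,262)],.017,s).mean(0);d=R-h.mean(0);yaw=np.arctan2(d[1],d[0])
u=np.array([np.cos(yaw),np.sin(yaw)]);n=np.array([-u[1],u[0]])
e=f-h.mean(0);print("f",f,"bar",h.mean(0),"yaw",yaw,"len",np.hypot(*d),"f in tray",e@u,e@n)
g=f-.002*u;o=down(yaw+np.pi);print(g)
move_ptp([*g,.09],o)
print(movel([*g,.0045],.08,guard=10),read_state()["tool_pos"])
clamp(30);s=read_state();print(s["t"],s["gripper_width"],s["grip_force"],s["tool_pos"],s["wrist_force"])
```

```text
f [ 0.64992848 -0.04515873] bar [0.47248661 0.03596051] yaw -0.42891778496587696 len 0.22916567384035585 f in tray 0.19510496592864007 2.457471513979989e-05
[ 0.64810964 -0.04432696]
False [ 0.64860677 -0.04440484  0.00533204]
16.775 0.0418005382023578 30.116457045078278 [ 0.6482716  -0.04435325  0.00509933] [-0.95672607  1.17020344  3.51412483]
```

Run:
```python
from h import *
s=read_state();p=s["tool_pos"];z0=p[2]
movel([p[0],p[1],.1],.08)
s=read_state();print(s["gripper_width"],s["grip_force"],s["t"])
T=S+0
y=YAW+np.pi
move_ptp([*(T-.002*tx),.1],down(y))
s,c=snap("wrist","w4");s,c2=snap("scene","sc4");print(s["t"],s["tool_pos"],z0,s["gripper_width"])
cv2.imwrite("pics/w4b.png",np.hstack([cv2.resize(c["color"],(400,300)),cv2.resize(c2["color"][200:440,180:500],(400,300))]))
```

```text
0.04177871155717518 30.439900159835815 18.1167
19.2667 [ 0.45644876 -0.25311434  0.10013618] 0.005099333741452175 0.04177248975660015
```

View pics/w4b.png

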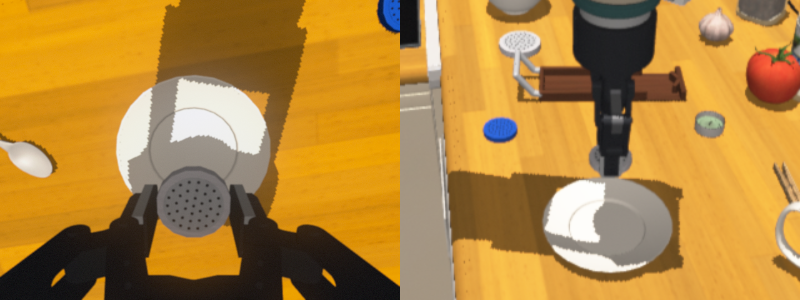

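The plate is held level between the pads above the saucer, and the tray is flat. I lower it now.

Run:
```python
from h import *
p=[*(S-.002*tx)]
print(movel([*p,.02],.08),movel([*p,.0063],.03,guard=6))
hold(.2);s=read_state();print(s["tool_pos"],s["wrist_force"])
ungrasp();movel([*p,.12],.1)
s,c=snap("wrist","w5");s2,c2=snap("scene","sc5");print(s["t"])
cv2.imwrite("pics/w5b.png",np.hstack([cv2.resize(c["color"],(400,300)),cv2.resize(c2["color"][200:440,180:500],(400,300))]))
```

```text
False True
[ 0.45519584 -0.25359316  0.006053  ] [-0.70828805 -0.2361846   4.87382349]
22.9417
```

View pics/w5b.png

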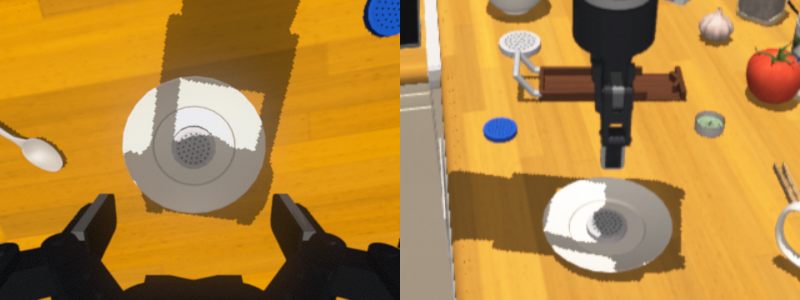

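The plate lies flat near the middle of the saucer: plate at (194,149) and saucer centre at about (194,145) in the wrist crop. The tray is flat and the gripper is clear.

```bash
python3 -c "
from plant import *
print(sign_off())"
```

```text
the job is handed in; nothing more can be done
None
```

I tipped the tray so the plate slid into its corner, set the tray down flat, laid the plate flat near the middle of the saucer, and handed the job in at about 23 s; the verdict was not shown.

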